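Reload the sequenced parts into the line carrier in reverse order

TASK

Move the four parts one by one from the black supply rack into the four seats of the blue line carrier, in reverse order as counted from the handles: the part nearest the supply rack's handle goes in the seat farthest from the carrier's handle, the next part in the next seat, and so on, so that the part farthest from the supply rack's handle ends up nearest the carrier's handle. Leave every part standing upright on the floor of its own seat, released and still.

Things in the scene. Friction and masses are not known exactly. Their poses are not given: they have to be found in the camera images.
- pinion: steel pinion with shaft: toothed gear foot 46 mm in diameter, 20 mm high, then a plain round shaft 26 mm in diameter up to 62 mm; starts upright in a pocket; origin at the centre of its underside, z up. Grip the shaft, 42 mm up. About 0.25 kg
- sleeve: plain steel sleeve, a cylinder 46 mm in diameter and 50 mm high with a dark blind bore (33 mm) in its top; starts upright in a pocket; origin at the centre of its underside, z up. Grip it 34 mm up. About 0.35 kg
- plug: stepped steel plug: foot 46 mm in diameter, 8 mm high; body 36 mm in diameter up to 44 mm; thin spigot 14 mm in diameter up to 60 mm; starts upright in a pocket; origin at the centre of its underside, z up. Grip the body 33 mm up. About 0.32 kg
- motor: small motor: square aluminium foot 42 x 42 mm, 14 mm high, dark round can 34 mm in diameter up to 56 mm, thin shaft 8 mm in diameter up to 68 mm; starts upright in a pocket; origin at the centre of its underside, z up. Grip the can 40 mm up. About 0.28 kg
- pocket_a: one of four alike fixed square trays, black with grey rim, in a row 70 mm apart on the fixed black supply rack; this one holds the pinion at the start, its place in the row varies. 66 x 66 mm, inside 60 x 60; origin at the centre of its underside, 4 mm over the table; floor 6 mm, rim 14 mm above origin; x along the row, y across
- pocket_b: one of four alike fixed square trays, black with grey rim, in a row 70 mm apart on the fixed black supply rack; this one holds the sleeve at the start, its place in the row varies. 66 x 66 mm, inside 60 x 60; origin at the centre of its underside, 4 mm over the table; floor 6 mm, rim 14 mm above origin; x along the row, y across
- pocket_c: one of four alike fixed square trays, black with grey rim, in a row 70 mm apart on the fixed black supply rack; this one holds the plug at the start, its place in the row varies. 66 x 66 mm, inside 60 x 60; origin at the centre of its underside, 4 mm over the table; floor 6 mm, rim 14 mm above origin; x along the row, y across
- pocket_d: one of four alike fixed square trays, black with grey rim, in a row 70 mm apart on the fixed black supply rack; this one holds the motor at the start, its place in the row varies. 66 x 66 mm, inside 60 x 60; origin at the centre of its underside, 4 mm over the table; floor 6 mm, rim 14 mm above origin; x along the row, y across
- carrier: fixed blue line carrier, 370 x 86 mm, a row of four empty square seats between white dividers; origin at the centre of its underside, on the table; x along the row, y across. Its steel bail handle (49 mm high) is on its +x end, away from the robot. Seat centres at x = -105, -35, 35, 105 mm, y = 0; seat floors 10 mm above the origin, dividers' tops 18 mm; seats 64 x 66 mm
- supply_handle: steel bail handle fixed on one end of the black supply rack, either end (varies; the other end has a low black cap); bar across the row, 45 mm above the table; origin at the centre of its foot, 4 mm above the table. The pocket centres are 60, 130, 200 and 270 mm from it
Not all that is in view belongs to the job. What is shaped like the pocket_d but green or red is not meant.

How it is judged:
At the end, for the whole second after the job is handed in: The part whose pocket is nearest the supply handle is in the seat farthest from the carrier's handle (x = -105 mm), the next at -35, then 35, then 105 mm, each within 13 mm along and across the row, underside within 4 mm of the seat floor, upright within 0.1 rad, released and at rest (((horizontal distance between pocket_a and supply_handle between 0.03 and 0.09 m and x of pinion in the frame of carrier between -0.118 and -0.092 m) or (horizontal distance between pocket_a and supply_handle between 0.1 and 0.16 m and x of pinion in the frame of carrier between -0.048 and -0.022 m) or (horizontal distance between pocket_a and supply_handle between 0.17 and 0.23 m and x of pinion in the frame of carrier between 0.022 and 0.048 m) or (horizontal distance between pocket_a and supply_handle between 0.24 and 0.3 m and x of pinion in the frame of carrier between 0.092 and 0.118 m)) and y of pinion in the frame of carrier between -0.013 and 0.013 m and z of pinion in the frame of carrier between 0.006 and 0.014 m and angle between each of pinion, sleeve, plug, motor's own z axis and vertical below 0.1 rad and linear speed of each of pinion, sleeve, plug, motor below 0.02 m/s and angular speed of each of pinion, sleeve, plug, motor below 0.2 rad/s and ((horizontal distance between pocket_b and supply_handle between 0.03 and 0.09 m and x of sleeve in the frame of carrier between -0.118 and -0.092 m) or (horizontal distance between pocket_b and supply_handle between 0.1 and 0.16 m and x of sleeve in the frame of carrier between -0.048 and -0.022 m) or (horizontal distance between pocket_b and supply_handle between 0.17 and 0.23 m and x of sleeve in the frame of carrier between 0.022 and 0.048 m) or (horizontal distance between pocket_b and supply_handle between 0.24 and 0.3 m and x of sleeve in the frame of carrier between 0.092 and 0.118 m)) and y of sleeve in the frame of carrier between -0.013 and 0.013 m and z of sleeve in the frame of carrier between 0.006 and 0.014 m and ((horizontal distance between pocket_c and supply_handle between 0.03 and 0.09 m and x of plug in the frame of carrier between -0.118 and -0.092 m) or (horizontal distance between pocket_c and supply_handle between 0.1 and 0.16 m and x of plug in the frame of carrier between -0.048 and -0.022 m) or (horizontal distance between pocket_c and supply_handle between 0.17 and 0.23 m and x of plug in the frame of carrier between 0.022 and 0.048 m) or (horizontal distance between pocket_c and supply_handle between 0.24 and 0.3 m and x of plug in the frame of carrier between 0.092 and 0.118 m)) and y of plug in the frame of carrier between -0.013 and 0.013 m and z of plug in the frame of carrier between 0.006 and 0.014 m and ((horizontal distance between pocket_d and supply_handle between 0.03 and 0.09 m and x of motor in the frame of carrier between -0.118 and -0.092 m) or (horizontal distance between pocket_d and supply_handle between 0.1 and 0.16 m and x of motor in the frame of carrier between -0.048 and -0.022 m) or (horizontal distance between pocket_d and supply_handle between 0.17 and 0.23 m and x of motor in the frame of carrier between 0.022 and 0.048 m) or (horizontal distance between pocket_d and supply_handle between 0.24 and 0.3 m and x of motor in the frame of carrier between 0.092 and 0.118 m)) and y of motor in the frame of carrier between -0.013 and 0.013 m and z of motor in the frame of carrier between 0.006 and 0.014 m); the robot touches nothing.
It also fails if it takes over 99 s, if anything falls off the work surface, if the arm or the gripper's body presses on something with over 40 N, if the wrist force passes 120 N, or if a joint passes its speed limit or range.

ROBOT

A 7-joint arm with a two-finger parallel gripper is mounted at the origin on the work surface. World frame = base frame: x ahead of the robot, y to its left, z up, the work surface at z = 0. Lengths are in m, angles in rad, forces in N, time in s.
With the tool pointing down it reaches from about 0.4 to 0.85 m from the base axis. Payload 4.5 kg.
Tool frame: the origin (TCP) lies midway between the tips of the shut fingers; the grasp point (between the pads) lies 19 mm behind it; x points along the fingers, y is the direction in which the jaws open and shut, and the axes are right-handed (so a half turn about x gives the same grasp; the last joint's range is limited). The gripper opens to 88 mm and grips with 3 to 60 N. Pads are 18 mm wide; open, the fingers measure 123 mm over their backs; the gripper's body (75 mm by 187 mm) begins 45 mm behind the grasp point.
Start: joints at [1.168, 0.689, -0.195, 1.565, 0.157, 0.902, -0.215], TCP at [0.264, -0.566, 0.239] pointing down, gripper open.
Joint ranges: [-3.01, 3.01], [-0.46, 2.08], [-1.47, 1.51], [0.13, 2.56], [-1, 4.14], [0.04, 2.09], [-2.66, 2.66]. Speed limits (rad/s): [2.57, 2.57, 3.14, 3.14, 3.14, 3.14, 3.14].

INTERFACE

Orientations are given as a unit quaternion [x, y, z, w].
In Python, from plant import r gives the robot as it stands.
- The arm moves only by the tool arm_command, never from a script. Its argument "plan" is a list of rows, each a list of 5 numbers: the finger opening in m, from 0 to 0.0881, then the shift along the tool's x, y, z in m, then the turn about the tool's x in rad. In form: [[grip, dx, dy, dz, roll], ...]. A call has 1 to 12 rows; each row shifts and turns the commanded pose from where the row before left it, along the tool's axes as they then stand; what a row does not reach is not made up. A row lasts 1/8 s, in which the tool goes at most 62.5 mm and 10.7 degrees, less where a joint would pass 70% of its speed; a pose out of reach is approached as far as the arm can. A call is refused whole if a number of a shift passes 0.0625 or a number of a turn 0.188, either way. A call with a gripper value outside its range is refused whole. The fingers move at their own pace and stop on an object; "force" is the grip in N (left out, the last holds). Time passes only in rows, so rows that do not move let the fingers close. It gives the time, the measured TCP pose, the force and the opening at its end, in the units of the state.
- r.get_state(): the state, without advancing time (a new reading comes with each control period).
- r.snapshot(name): name is "scene" or "side" or "wrist"; returns (picture, depth): 420x560x3 uint8, red, green, blue; 420x560 float32, m along the optical axis (not along the pixel's ray), 0 where there is no reading.
- r.calibration(name): a dict with "fx", "fy", "cx", "cy" (pixels), "eye" and "orientation" of the camera in the world; the wrist camera has in their place "mount" (4x4, takes a point from camera to tool coordinates, whose origin is the TCP and whose axes are the tool frame's). Camera axes: x right, y down, z forward; pixel columns grow to the right and rows downward; lengths in m; the calibration is good to about 2 mm. The wrist camera is an equidistant fisheye: a pixel r from the principal point sees the ray r / f radians off the axis. A picture is of the moment at which its call begins: read the wrist's pose just before it. calibration takes no time and is no camera call.
- r.finish_job(): hands the job in, once; it reports no verdict.
The state is a dict: "clock": time; "q": joint angles; "qd": joint speeds; "joint_torque": joint torques, N m; "tool_pos": TCP position; "eef_rot": TCP orientation; "contact_force": force on the tool from outside, world axes, zero at the start; "moment": the same for the moment, N m; "opening": opening from 0.0 (shut) to 1.0 (fully open).
Only numpy, scipy, OpenCV 4.12 (cv2) and the standard library are available. Lean on these libraries where they do the work, as an engineer would, in place of code of your own. Each camera call takes 0.05 s, during which the arm holds its last target.

## Working session

There is one attempt and no reset: what is moved stays moved. The work goes in short steps, Python scripts to look and compute and a tool call to move; the robot and the scene stay as the last step left them, time stands still between calls to the robot, and variables do not carry over. Pictures are saved under pics/ and viewed, and the job is handed in when it is done.

Besides the shell and the picture viewer there is one more tool, called as name([rows], argument=value, ...), one row to a line, values as JSON. arm_command: Moves the arm, as the interface text tells. Its arguments: {"type":"object","properties":{"plan":{"type":"array","items":{"type":"array","items":{"type":"number"}}},"force":{"type":"number"}},"required":["plan"]}

```bash
mkdir -p pics; ls
python3 - <<'E'
from plant import r
import cv2,numpy as np
print(r.get_state())
for n in ["scene","side"]:
    im,d=r.snapshot(n); cv2.imwrite(f"pics/{n}0.png",im[:,:,::-1]); np.savez(f"{n}0.npz",im=im,d=d)
    print(n,r.calibration(n))
print(r.calibration("wrist"))
E
```

```text
pics
{'clock': 0.0, 'q': array([ 1.16782508,  0.69001032, -0.19449486,  1.56635838,  0.15731646,
        0.90246531, -0.21511508]), 'qd': array([-0.00031914,  0.00267557,  0.00188322,  0.00179251, -0.00110652,
        0.00092508,  0.00030724]), 'joint_torque': array([-6.79905006e-04, -5.27557969e+01, -1.26664538e+00, -1.53426325e+01,
       -5.25597122e-02,  6.59855941e-03,  2.03568338e-04]), 'tool_pos': array([ 0.26406024, -0.56577886,  0.23788928]), 'eef_rot': array([-0.69011277, -0.15384475,  0.69050028, -0.1525959 ]), 'contact_force': array([ 1.10430478, -0.2250508 , -0.04996881]), 'moment': array([ 0.00036781, -0.00323899,  0.01829204]), 'opening': 1.003076289590585}
scene {'fx': 534.4841316601302, 'fy': 534.4841316601302, 'cx': 279.0759284656477, 'cy': 211.9798793997339, 'eye': array([ 1.15325231, -0.55234411,  1.01179517]), 'orientation': array([ 0.86061409,  0.35752051, -0.14219163, -0.33362257])}
side {'fx': 389.61580707470614, 'fy': 389.61580707470614, 'cx': 277.76005865463713, 'cy': 203.57685244323275, 'eye': array([ 0.50505052, -0.4814215 ,  0.62786345]), 'orientation': array([ 0.92629268, -0.02107764,  0.00298323, -0.376203  ])}
{'fx': 325.19226210127806, 'fy': 325.19226210127806, 'cx': 286.4570633604024, 'cy': 204.60372983640764, 'mount': array([[-3.75924378e-05, -2.59977129e-01,  9.65614774e-01,
        -1.46605162e-01],
       [ 9.99999305e-01, -1.14797140e-03, -2.70142819e-04,
        -7.43081354e-04],
       [ 1.17872910e-03,  9.65614092e-01,  2.59976991e-01,
        -6.61586957e-02],
       [ 0.00000000e+00,  0.00000000e+00,  0.00000000e+00,
         1.00000000e+00]])}
```

View pics/scene0.png

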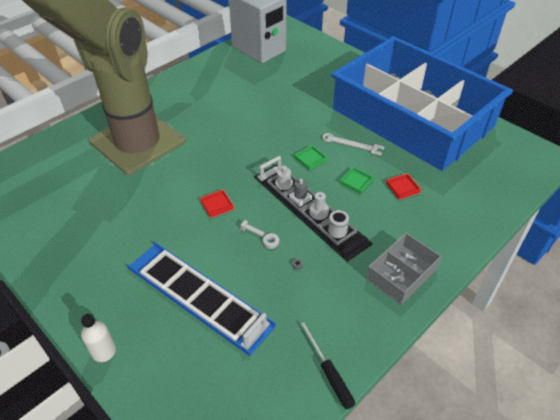

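View pics/side0.png

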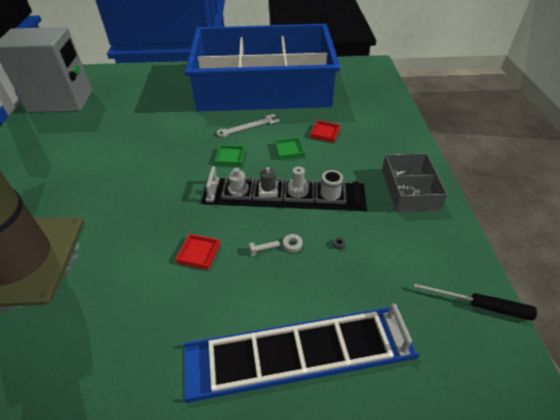

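```bash
cat > h.py <<'E'
import numpy as np,cv2
from scipy.spatial.transform import Rotation as R
from plant import r
def cloud(n,d):
    c=r.calibration(n); v,u=np.mgrid[0:d.shape[0],0:d.shape[1]]
    P=np.stack([(u-c['cx'])/c['fx']*d,(v-c['cy'])/c['fy']*d,d],-1)
    return P@R.from_quat(c['orientation']).as_matrix().T+c['eye']
E
python3 - <<'E'
from h import *
for n,box in [("side",(190,155,380,215)),("scene",(250,145,380,260))]:
    z=np.load(f"{n}0.npz");im=z['im'];P=cloud(n,z['d'])
    x0,y0,x1,y1=box
    cv2.imwrite(f"pics/{n}z.png",cv2.resize(im[y0:y1,x0:x1,::-1],None,fx=4,fy=4,interpolation=cv2.INTER_CUBIC))
    hsv=cv2.cvtColor(im,cv2.COLOR_RGB2HSV)
    pts={"side":dict(car=[(190,350),(191,390),(413,357),(400,310),(397,318)],h=[(213,172),(210,195)],p=[(237,172),(268,172),(298,172),(332,178)],floor=[(234,358),(280,352),(323,344),(365,336)]),
     "scene":dict(h=[(270,165)],p=[(284,172),(300,186),(320,200),(338,215)],floor=[(165,269),(187,284),(210,300),(236,318)])}[n]
    for k,v in pts.items(): print(n,k,[np.round(P[b,a],3).tolist() for a,b in v])
E
```

```text
side car [[0.366, -0.202, 0.004], [0.375, -0.265, 0.004], [0.725, -0.232, 0.009], [0.728, -0.146, 0.002], [0.703, -0.185, 0.049]]
side h [[0.38, 0.191, 0.046], [0.373, 0.145, 0.019]]
side p [[0.437, 0.162, 0.069], [0.504, 0.159, 0.069], [0.569, 0.151, 0.072], [0.642, 0.139, 0.062]]
side floor [[0.439, -0.222, 0.011], [0.513, -0.215, 0.01], [0.584, -0.205, 0.01], [0.655, -0.195, 0.011]]
scene h [[0.348, 0.201, 0.004]]
scene p [[0.436, 0.168, 0.057], [0.509, 0.151, 0.069], [0.578, 0.15, 0.07], [0.639, 0.147, 0.065]]
scene floor [[0.44, -0.225, 0.014], [0.508, -0.214, 0.014], [0.578, -0.205, 0.014], [0.652, -0.195, 0.013]]
```

Run:
```python
from h import *
for n in("side","scene"):
    z=np.load(f"{n}0.npz");im=z['im'];P=cloud(n,z['d']);h=cv2.cvtColor(im,cv2.COLOR_RGB2HSV)
    # white frame of carrier + top view map
    m=(P[...,2]>.003)&(P[...,2]<.1)&(z['d']>0)&(P[...,0]>0.2)&(P[...,0]<0.9)&(P[...,1]>-0.6)&(P[...,1]<.35)
    S=800; g=np.zeros((800,600,3),np.uint8)
    a=((P[...,0]-.2)*800).astype(int);b=((.3-P[...,1])*800).astype(int)
    m&=(a>=0)&(a<600)&(b>=0)&(b<800)
    g[b[m],a[m]]=im[m][:,::-1]
    cv2.imwrite(f"pics/top_{n}.png",cv2.dilate(g,np.ones((2,2))))
```

```text
(no output)
```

View pics/sidez.png

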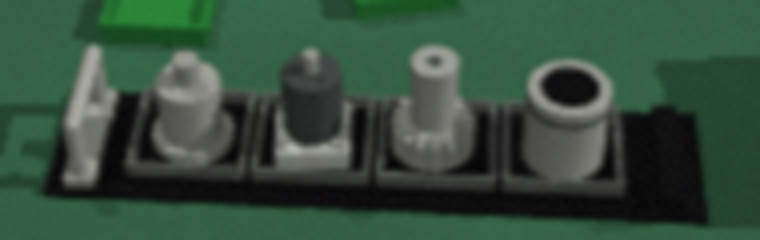

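View pics/top_side.png

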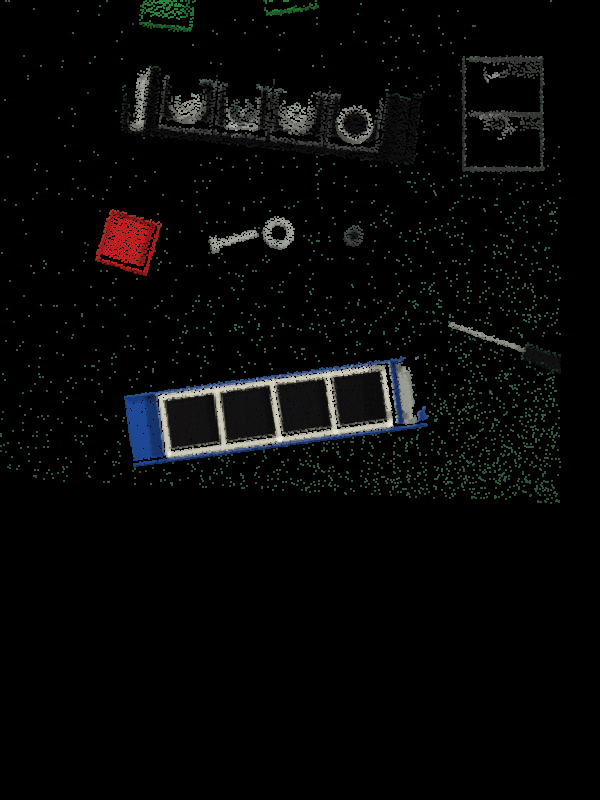

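Run:
```python
from h import *
from scipy.optimize import least_squares
for n in("side","scene"):
    z=np.load(f"{n}0.npz");im=z['im'];P=cloud(n,z['d']);hsv=cv2.cvtColor(im,cv2.COLOR_RGB2HSV)
    ok=z['d']>0
    X,Y,Z=P[...,0],P[...,1],P[...,2]
    w=ok&(hsv[...,1]<60)&(hsv[...,2]>110)&(X>.36)&(X<.71)&(Y>-.3)&(Y<-.12)&(Z<.03)&(Z>.005)
    q=P[w]; rc=cv2.minAreaRect((q[:,:2]*1000).astype(np.float32)); print(n,"white",w.sum(),rc,np.median(q[:,2]))
    bl=ok&(hsv[...,0]>100)&(hsv[...,0]<130)&(hsv[...,1]>120)&(X>.3)&(X<.8)&(Y>-.32)&(Y<-.1)&(Z<.03)
    q=P[bl]; print("blue",cv2.minAreaRect((q[:,:2]*1000).astype(np.float32)),np.median(q[:,2]))
    # table z
    t=ok&(hsv[...,0]>60)&(hsv[...,0]<85)&(X>.4)&(X<.7)&(Y>-.1)&(Y<.1)&(abs(Z)<.02); print("table",np.median(Z[t]),Z[t].std())
    for nm,c,rad,z0,z1 in [("plug",(.437,.165),18,.022,.05),("motor",(.504,.158),17,.03,.062),("pinion",(.572,.149),13,.034,.068),("sleeve",(.642,.141),23,.024,.056)]:
        m=ok&(np.hypot(X-c[0],Y-c[1])<.032)&(Z>z0)&(Z<z1)
        q=P[m][:,:2]*1000
        s=least_squares(lambda p:np.hypot(q[:,0]-p[0],q[:,1]-p[1])-rad,np.array(c)*1000,loss='soft_l1',f_scale=1.)
        mt=ok&(np.hypot(X-c[0],Y-c[1])<.032)&(Z>z1)
        print(nm,m.sum(),s.x.round(1),np.median(abs(s.fun)).round(2),"top",np.percentile(Z[mt],[50,95]).round(4))
```

```text
side white 3092 ((556.454833984375, -210.11279296875), (315.5333251953125, 81.94512176513672), 7.80197811126709) 0.01839876494963405
blue ((547.10400390625, -212.51089477539062), (378.5658264160156, 90.1842041015625), 7.91271448135376) 0.006152229172146528
table 0.0007890915854064096 0.0014165453484818714
plug 144 [433.8 170.3] 0.65 top [0.0547 0.0708]
motor 163 [502.4 161.3] 0.54 top [0.0664 0.0778]
pinion 134 [569.8 158.2] 0.62 top [0.0723 0.0737]
sleeve 218 [642.9 146.6] 0.53 top [0.0609 0.0627]
scene white 1864 ((552.7283325195312, -212.53494262695312), (326.4793395996094, 83.42955780029297), 7.531317710876465) 0.01881379714893605
blue ((539.817626953125, -213.01080322265625), (380.79052734375, 91.48359680175781), 7.6361284255981445) 0.007880429896272245
table 0.002781389319155503 0.0029197741310565575
plug 117 [433.8 171. ] 1.38 top [0.057  0.0733]
motor 119 [502.  162.2] 1.09 top [0.0687 0.0796]
pinion 112 [570.  159.2] 1.21 top [0.0739 0.077 ]
sleeve 172 [642.5 147.8] 0.75 top [0.0625 0.0662]
```

Run:
```python
from h import *
for n in("side","scene"):
    z=np.load(f"{n}0.npz");im=z['im'];c=r.calibration(n);hsv=cv2.cvtColor(im,cv2.COLOR_RGB2HSV)
    M=R.from_quat(c['orientation']).as_matrix();e=c['eye']
    dark=((hsv[...,2]<60)).astype(np.uint8)
    nn,lab,st,ce=cv2.connectedComponentsWithStats(dark,connectivity=4)
    cs=[]
    for i in range(1,nn):
        u,v=ce[i]
        d=M@np.array([(u-c['cx'])/c['fx'],(v-c['cy'])/c['fy'],1]); p=e+d*(.014-e[2])/d[2]
        if st[i,4]>100 and .38<p[0]<.72 and -.28<p[1]<-.15: 
            vv,uu=np.nonzero(lab==i); D=np.stack([(uu-c['cx'])/c['fx'],(vv-c['cy'])/c['fy'],np.ones(len(uu))],-1)@M.T
            q=e+D*((.014-e[2])/D[:,2])[:,None]; rc=cv2.minAreaRect((q[:,:2]*1000).astype(np.float32))
            print(n,st[i,4],(q.mean(0)*1000).round(1),rc); cs.append(q.mean(0)[:2]*1000)
    cs=np.array(cs);cs=cs[np.argsort(cs[:,0])];
    if len(cs)==4:
        v=cs[3]-cs[0]; print("centre",cs.mean(0),"ang",np.degrees(np.arctan2(v[1],v[0])),np.linalg.norm(v))
```

```text
side 1296 [ 649.3 -199.1   14. ] ((649.25244140625, -198.0524444580078), (60.21295166015625, 60.83505630493164), 7.762411117553711)
side 1354 [ 579.5 -208.8   14. ] ((579.4462280273438, -207.6142120361328), (60.63672637939453, 60.62358093261719), 7.847107410430908)
side 1419 [ 509.8 -218.4   14. ] ((509.720458984375, -217.40301513671875), (61.12668991088867, 60.370941162109375), 7.9930925369262695)
side 1472 [ 440.4 -228.1   14. ] ((440.2807312011719, -226.75692749023438), (61.11465835571289, 60.95809555053711), 7.717920780181885)
centre [ 544.71751814 -213.57980437] ang 7.891439764434321 210.9007796268665
scene 456 [ 438.4 -226.7   14. ] ((437.9710998535156, -226.25282287597656), (52.380882263183594, 57.24441146850586), 7.821658611297607)
scene 492 [ 507.9 -217.    14. ] ((507.7944030761719, -216.69932556152344), (53.07420349121094, 56.9457893371582), 7.657750129699707)
scene 534 [ 577.6 -207.7   14. ] ((577.107421875, -207.47506713867188), (54.02268600463867, 57.00836944580078), 8.281018257141113)
scene 595 [ 647.1 -197.8   14. ] ((646.5619506835938, -197.59263610839844), (54.879878997802734, 57.51206970214844), 8.190164566040039)
centre [ 542.74337951 -212.27178148] ang 7.885510003898053 210.73207026169382
```

```bash
cat >> h.py <<'E'
def st():
    s=r.get_state(); M=R.from_quat(s['eef_rot']).as_matrix()
    print("t",round(s['clock'],2),"tcp",(s['tool_pos']*1000).round(1),"x",M[:,0].round(4),"yawY",round(np.degrees(np.arctan2(M[1,1],M[0,1])),2),"F",s['contact_force'].round(1),"open",round(s['opening']*88.1,1),"q",s['q'].round(2))
    return s,M
def to(pts,yawY=None):
    "tool-frame shifts (mm) to world waypoints (mm), after roll to yawY(deg)"
    s,M=st(); p=s['tool_pos']*1000
    if yawY is not None:
        y=np.array([np.cos(np.radians(yawY)),np.sin(np.radians(yawY)),0])
        a=np.arctan2(y@M[:,2],y@M[:,1]); a=(a+np.pi/2)%np.pi-np.pi/2
        print("roll",round(a,4)); M=M@R.from_rotvec([a,0,0]).as_matrix()
    for q in pts:
        q=np.array(q,float); d=M.T@(q-p); print(q,"shift mm",d.round(1)); p=q
E
python3 -c "
from h import *
to([(450,-300,238),(434,170.6,200),(434,170.6,60)],83.6)"
```

```text
t 0.1 tcp [ 264.1 -565.8  238. ] x [-8.0e-04  1.4e-03 -1.0e+00] yawY -64.97 F [ 0.2 -0.4  0.5] open 88.0 q [ 1.17  0.69 -0.19  1.57  0.16  0.9  -0.22]
roll 0.5486
[ 450. -300.  238.] shift mm [ 2.000e-01 -2.849e+02 -1.551e+02]
[434.  170.6 200. ] shift mm [  38.7 -465.8   68.3]
[434.  170.6  60. ] shift mm [ 1.4e+02  2.0e-01 -1.0e-01]
```

arm_command([
  [0.088,0,0,0,0.183],
  [0.088,0,0,0,0.183],
  [0.088,0,0,0,0.183],
  [0.088,0,-0.0356,-0.0194,0],
  [0.088,0,-0.0356,-0.0194,0],
  [0.088,0,-0.0356,-0.0194,0],
  [0.088,0,-0.0356,-0.0194,0],
  [0.088,0,-0.0356,-0.0194,0],
  [0.088,0,-0.0356,-0.0194,0],
  [0.088,0,-0.0356,-0.0194,0],
  [0.088,0,-0.0356,-0.0194,0],
])

```text
clock: 1.48
tool_pos: [0.451, -0.2994, 0.2385]
eef_rot: [-0.706, 0.04, 0.706, 0.04]
contact_force: [0.6, 0.1, -0.1]
opening: 0.997
```

```bash
python3 -c "
from h import *
to([(434,170.6,180),(434,170.6,60)],83.6)"
```

```text
t 1.48 tcp [ 451.  -299.4  238.5] x [-5.e-04  3.e-04 -1.e+00] yawY -96.42 F [ 0.6  0.1 -0.1] open 87.8 q [ 0.5   0.58 -0.    1.83  0.    0.74 -1.18]
roll -0.0004
[434.  170.6 180. ] shift mm [  58.6 -465.1   69.3]
[434.  170.6  60. ] shift mm [ 1.2e+02  0.0e+00 -1.0e-01]
```

arm_command([
  [0.088,0.0059,-0.0465,0.0069,0],
  [0.088,0.0059,-0.0465,0.0069,0],
  [0.088,0.0059,-0.0465,0.0069,0],
  [0.088,0.0059,-0.0465,0.0069,0],
  [0.088,0.0059,-0.0465,0.0069,0],
  [0.088,0.0059,-0.0465,0.0069,0],
  [0.088,0.0059,-0.0465,0.0069,0],
  [0.088,0.0059,-0.0465,0.0069,0],
  [0.088,0.0059,-0.0465,0.0069,0],
  [0.088,0.0059,-0.0465,0.0069,0],
  [0.088,0,0,0,0],
])

```text
clock: 2.85
tool_pos: [0.4333, 0.1736, 0.1791]
eef_rot: [-0.706, 0.036, 0.706, 0.037]
contact_force: [-0.3, -0.1, 0.0]
opening: 0.997
```

```bash
python3 -c "
from h import *
to([(434,170.6,24)],83.6)
im,d=r.snapshot('wrist');cv2.imwrite('pics/w1.png',im[:,:,::-1])
"
```

```text
t 2.85 tcp [433.3 173.6 179.1] x [-6.0e-04  1.9e-03 -1.0e+00] yawY -95.97 F [-0.3 -0.1  0. ] open 87.9 q [-0.54  0.59  0.09  2.1  -0.12  0.45 -2.03]
roll 0.0075
[434.  170.6  24. ] shift mm [155.1   3.2  -1.1]
```

View pics/w1.png

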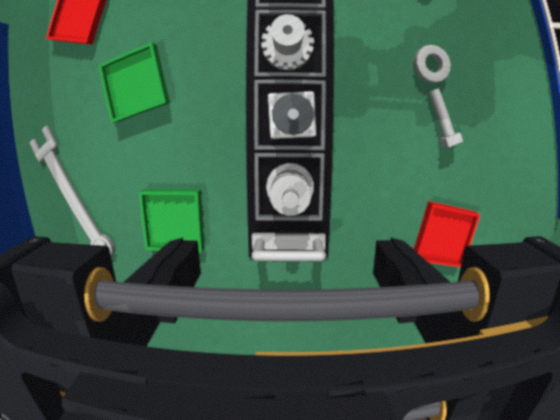

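```bash
cat >> h.py <<'E'
def proj(p,s):
    "world mm -> wrist pixel"
    c=r.calibration('wrist'); M=R.from_quat(s['eef_rot']).as_matrix()
    t=M.T@(np.array(p)/1000-s['tool_pos']); m=c['mount']; k=m[:3,:3].T@(t-m[:3,3])
    th=np.arctan2(np.hypot(k[0],k[1]),k[2]); f=c['fx']*th/np.hypot(k[0],k[1])
    return np.array([c['cx']+f*k[0],c['cy']+f*k[1]]).round(1)
E
python3 -c "
from h import *
s,M=st()
print(proj((433.8,170.6,70),s),proj((502.2,161.7,78),s),proj((570,158.7,72),s),proj((642,147,60),s))
print(s['tool_pos']-19e-3*M[:,0], proj(s['tool_pos']*1000,s))
"
```

```text
t 2.9 tcp [433.5 170.7 179.3] x [-8.e-04  0.e+00 -1.e+00] yawY -96.2 F [-0.3 -0.   0. ] open 88.0 q [-0.53  0.59  0.09  2.1  -0.12  0.45 -2.03]
[287.1 200.5] [289.  114.4] [283.2  30. ] [287.9 -42.5]
[0.43347472 0.17067134 0.1982791 ] [287.5 256.3]
```

arm_command([
  [0.088,0.04,0,0,0],
  [0.088,0.04,0,0,0],
  [0.088,0.035,0,0,0],
  [0.088,0.025,0,0,0],
  [0.088,0.015,0,0,0],
  [0.088,0,0,0,0],
  [0.088,0,0,0,0],
  [0.02,0,0,0,0],
  [0.02,0,0,0,0],
  [0.02,0,0,0,0],
  [0.02,0,0,0,0],
], force=35)

```text
clock: 4.28
tool_pos: [0.4341, 0.1692, 0.0248]
eef_rot: [0.706, -0.04, -0.706, -0.04]
contact_force: [0.8, -0.0, 0.9]
opening: 0.568
```

```bash
python3 -c "
from h import *
to([(434,170.6,120),(440,-227.4,120),(440,-227.4,25)],97.89)
im,d=r.snapshot('side');cv2.imwrite('pics/s1.png',im[:,:,::-1])
"
```

```text
t 4.28 tcp [434.1 169.2  24.8] x [ 2.e-04  0.e+00 -1.e+00] yawY -96.42 F [ 0.8 -0.   0.9] open 50.0 q [-0.48  0.91  0.01  2.18 -0.15  0.06 -2.01]
roll -0.2498
[434.  170.6 120. ] shift mm [-95.2  -1.4  -0.1]
[ 440.  -227.4  120. ] shift mm [ -0.  395.1  48.7]
[ 440.  -227.4   25. ] shift mm [95. -0.  0.]
```

View pics/s1.png

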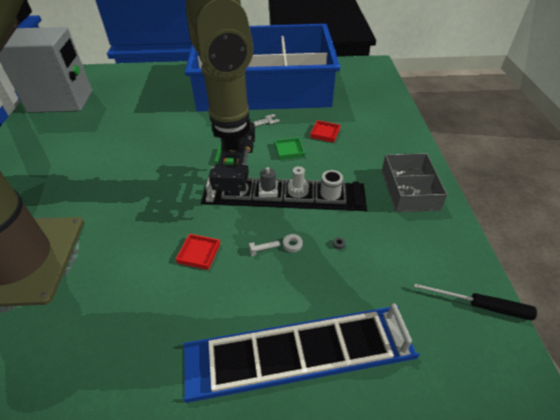

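arm_command([
  [0.02,0,0,0,0],
  [0.02,0,0,0,0],
  [0.02,0,0,0,0],
  [0.02,0,0,0,0],
])

```text
clock: 4.82
tool_pos: [0.4341, 0.1693, 0.0247]
eef_rot: [0.706, -0.039, -0.706, -0.04]
contact_force: [-0.9, 1.4, 0.0]
opening: 0.398
```

arm_command([
  [0.02,-0.02,0,0,0],
  [0.02,-0.03,0,0,0],
  [0.02,-0.03,0,0,0],
  [0.02,-0.02,0,0,0],
  [0.02,0,0,0,0],
])

```text
clock: 5.45
tool_pos: [0.4345, 0.169, 0.1255]
eef_rot: [0.707, -0.04, -0.705, -0.04]
contact_force: [0.2, 0.7, -3.2]
opening: 0.398
```

```bash
python3 -c "
from h import *
to([(440,-227.4,124),(440,-227.4,25.5)],97.89)
"
```

```text
t 5.45 tcp [434.5 169.  125.5] x [ 1.9e-03  4.0e-04 -1.0e+00] yawY -96.45 F [ 0.2  0.7 -3.2] open 35.0 q [-0.51  0.7   0.06  2.15 -0.14  0.3  -2.01]
roll -0.2502
[ 440.  -227.4  124. ] shift mm [  1.3 393.4  48.9]
[ 440.  -227.4   25.5] shift mm [98.5  0.   0.2]
```

arm_command([
  [0.02,0,0,0,-0.125],
  [0.02,0,0,0,-0.125],
  [0.02,0,0.0393,0.0049,0],
  [0.02,0,0.0393,0.0049,0],
  [0.02,0,0.0393,0.0049,0],
  [0.02,0,0.0393,0.0049,0],
  [0.02,0,0.0393,0.0049,0],
  [0.02,0,0.0393,0.0049,0],
  [0.02,0,0.0393,0.0049,0],
  [0.02,0,0.0393,0.0049,0],
  [0.02,0,0.0393,0.0049,0],
  [0.02,0,0.0393,0.0049,0],
])

```text
clock: 6.95
tool_pos: [0.4385, -0.2278, 0.1233]
eef_rot: [-0.705, -0.049, 0.706, -0.048]
contact_force: [0.8, -0.4, -2.5]
opening: 0.4
```

arm_command([
  [0.02,0,0,0,0],
  [0.02,0,0,0,0],
])

```text
clock: 7.2
tool_pos: [0.4387, -0.2259, 0.1237]
eef_rot: [-0.705, -0.049, 0.706, -0.048]
contact_force: [-0.4, -0.3, -1.9]
opening: 0.399
```

```bash
python3 -c "
from h import *
to([(440,-227.4,25.5)],97.89)
im,d=r.snapshot('side');cv2.imwrite('pics/s2.png',im[:,:,::-1])
"
```

```text
t 7.2 tcp [ 438.7 -225.9  123.7] x [-0.002   0.0018 -1.    ] yawY -82.09 F [-0.4 -0.3 -1.9] open 35.1 q [ 0.47  0.72 -0.13  2.06  0.24  0.38 -1.29]
roll 0.0003
[ 440.  -227.4   25.5] shift mm [98.2  1.9 -1.3]
```

View pics/s2.png

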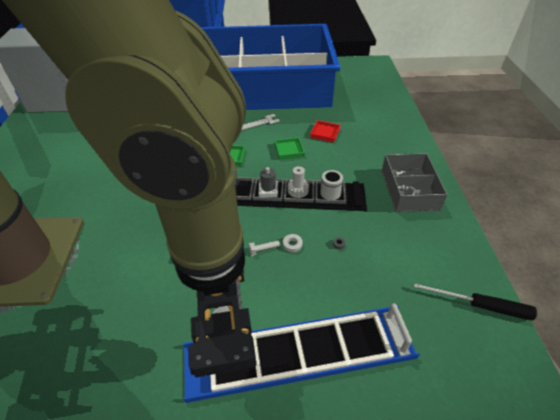

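arm_command([
  [0.02,0.03,0.0015,-0.001,0],
  [0.02,0.03,0,0,0],
  [0.02,0.02,0,0,0],
  [0.02,0.01,0,0,0],
  [0.02,0.004,0,0,0],
  [0.02,0.003,0,0,0],
  [0.02,0,0,0,0],
])

```text
clock: 8.12
tool_pos: [0.4409, -0.2283, 0.0281]
eef_rot: [0.706, 0.049, -0.705, 0.049]
contact_force: [0.7, 0.8, -2.3]
opening: 0.398
```

```bash
python3 -c "
from h import *
to([(440,-227.4,25.)],97.89)
"
```

```text
t 8.12 tcp [ 440.9 -228.3   28.1] x [ 7.e-04 -3.e-04 -1.e+00] yawY -82.1 F [ 0.7  0.8 -2.3] open 35.1 q [ 0.42  0.9  -0.05  2.09  0.27  0.16 -1.32]
roll 0.0001
[ 440.  -227.4   25. ] shift mm [ 3.1 -1.   0.8]
```

arm_command([
  [0.02,0.0015,0,0,0],
  [0.02,0.0013,0,0,0],
  [0.02,0,0,0,0],
])

```text
clock: 8.5
tool_pos: [0.4407, -0.2283, 0.0249]
eef_rot: [0.705, 0.049, -0.705, 0.049]
contact_force: [1.3, -0.5, -2.0]
opening: 0.395
```

arm_command([
  [0.02,0.001,0,0,0],
  [0.02,0,0,0,0],
])

```text
clock: 8.75
tool_pos: [0.4407, -0.2283, 0.0247]
eef_rot: [0.706, 0.048, -0.705, 0.049]
contact_force: [-0.6, 0.4, 6.2]
opening: 0.403
```

arm_command([
  [0.088,0,0,0,0],
  [0.088,0,0,0,0],
  [0.088,0,0,0,0],
  [0.088,0,0,0,0],
  [0.088,0,0,0,0],
  [0.088,-0.02,0,0,0],
  [0.088,-0.04,0,0,0],
  [0.088,-0.04,0,0,0],
  [0.088,-0.02,0,0,0],
  [0.088,0,0,0,0.125],
  [0.088,0,0,0,0.125],
])

```text
clock: 10.12
tool_pos: [0.4407, -0.2283, 0.1444]
eef_rot: [0.706, -0.041, -0.706, -0.041]
contact_force: [0.4, 0.0, 0.3]
opening: 0.997
```

```bash
python3 -c "
from h import *
im,d=r.snapshot('wrist');cv2.imwrite('pics/w2.png',im[:,:,::-1])
to([(502.2,161.7,145),(502.2,161.7,31)],83.6)
"
```

```text
t 10.18 tcp [ 440.6 -228.2  144.2] x [ 3.e-04 -2.e-04 -1.e+00] yawY -96.87 F [-0.3  0.7  0.4] open 88.2 q [ 0.44  0.68 -0.09  2.04  0.14  0.43 -1.44]
roll -0.0083
[502.2 161.7 145. ] shift mm [  -0.9 -394.4  -17.7]
[502.2 161.7  31. ] shift mm [114.  -0.   0.]
```

View pics/w2.png

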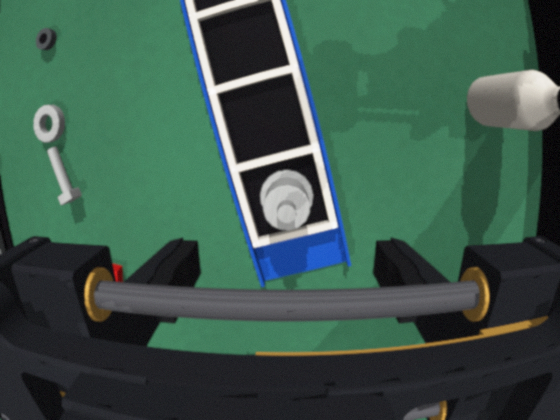

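arm_command([
  [0.088,0,-0.0394,-0.0018,-0.008],
  [0.088,0,-0.0394,-0.0018,0],
  [0.088,0,-0.0394,-0.0018,0],
  [0.088,0,-0.0394,-0.0018,0],
  [0.088,0,-0.0394,-0.0018,0],
  [0.088,0,-0.0394,-0.0018,0],
  [0.088,0,-0.0394,-0.0018,0],
  [0.088,0,-0.0394,-0.0018,0],
  [0.088,0,-0.0394,-0.0018,0],
  [0.088,0,-0.0394,-0.0018,0],
  [0.088,0,0,0,0],
  [0.088,0,0,0,0],
])

```text
clock: 11.68
tool_pos: [0.4995, 0.1608, 0.1437]
eef_rot: [-0.706, 0.037, 0.706, 0.036]
contact_force: [-0.0, -0.4, 0.2]
opening: 0.996
```

```bash
python3 -c "
from h import *
to([(502.2,161.7,31)],83.6)
"
```

```text
t 11.68 tcp [499.5 160.8 143.7] x [-8.0e-04 -1.2e-03 -1.0e+00] yawY -95.93 F [-0.  -0.4  0.2] open 87.8 q [-0.42  0.71  0.03  1.96 -0.05  0.48 -2.03]
roll 0.0081
[502.2 161.7  31. ] shift mm [112.7  -1.3  -2.7]
```

arm_command([
  [0.088,0.035,-0.0012,-0.0027,0.008],
  [0.088,0.04,0,0,0],
  [0.088,0.025,0,0,0],
  [0.088,0.0127,0,0,0],
  [0.088,0,0,0,0],
  [0.02,0,0,0,0],
  [0.02,0,0,0,0],
  [0.02,0,0,0,0],
  [0.02,0,0,0,0],
  [0.02,0,0,0,0],
  [0.02,0,0,0,0],
  [0.02,0,0,0,0],
], force=35)

```text
clock: 13.18
tool_pos: [0.5026, 0.1625, 0.0312]
eef_rot: [-0.706, 0.04, 0.706, 0.04]
contact_force: [-0.8, -0.5, 0.7]
opening: 0.375
```

arm_command([
  [0.02,0,0,0,0],
])

```text
clock: 13.3
tool_pos: [0.5026, 0.1625, 0.0312]
eef_rot: [-0.706, 0.04, 0.706, 0.04]
contact_force: [-0.3, -0.6, 1.5]
opening: 0.374
```

```bash
python3 -c "
from h import *
st()
"
```

```text
t 13.3 tcp [502.6 162.5  31.2] x [-0.e+00 -2.e-04 -1.e+00] yawY -96.43 F [-0.3 -0.6  1.5] open 33.0 q [-0.41  0.91  0.02  1.99 -0.05  0.24 -2.03]
```

Gripped at 33 mm. Lift and carry.

arm_command([
  [0.02,-0.02,0,0,0],
  [0.02,-0.03,0,0,0],
  [0.02,-0.03,0,0,0],
  [0.02,-0.02,0,0,0],
  [0.02,0,0,0,-0.125],
  [0.02,0,0,0,-0.125],
  [0.02,0,0,0,0],
])

```text
clock: 14.18
tool_pos: [0.5023, 0.1625, 0.1309]
eef_rot: [-0.705, -0.048, 0.706, -0.048]
contact_force: [-0.0, -0.6, -3.0]
opening: 0.373
```

```bash
python3 -c "
from h import *
to([(509.3,-217.8,131),(509.3,-217.8,31)],97.89)
"
```

```text
t 14.18 tcp [502.3 162.5 130.9] x [-9.e-04  1.e-04 -1.e+00] yawY -82.18 F [-0.  -0.6 -3. ] open 32.9 q [-0.38  0.73 -0.03  1.96  0.04  0.46 -1.88]
roll -0.0012
[ 509.3 -217.8  131. ] shift mm [-1.000e-01  3.777e+02  4.530e+01]
[ 509.3 -217.8   31. ] shift mm [100.    0.   -0.1]
```

arm_command([
  [0.02,0,0.0378,0.0045,0],
  [0.02,0,0.0378,0.0045,0],
  [0.02,0,0.0378,0.0045,0],
  [0.02,0,0.0378,0.0045,0],
  [0.02,0,0.0378,0.0045,0],
  [0.02,0,0.0378,0.0045,0],
  [0.02,0,0.0378,0.0045,0],
  [0.02,0,0.0378,0.0045,0],
  [0.02,0,0.0378,0.0045,0],
  [0.02,0,0.0378,0.0045,0],
  [0.02,0,0,0,0],
  [0.02,0,0,0,0],
])

```text
clock: 15.68
tool_pos: [0.5097, -0.2173, 0.1309]
eef_rot: [-0.705, -0.049, 0.706, -0.048]
contact_force: [-0.8, -0.0, -1.8]
opening: 0.374
```

```bash
python3 -c "
from h import *
to([(509.3,-217.8,31)],97.89)
"
```

```text
t 15.68 tcp [ 509.7 -217.3  130.9] x [-7.e-04  1.e-03 -1.e+00] yawY -82.18 F [-0.8 -0.  -1.8] open 32.9 q [ 0.41  0.75 -0.15  1.88  0.2   0.53 -1.31]
roll -0.0012
[ 509.3 -217.8   31. ] shift mm [99.9  0.6  0.5]
```

arm_command([
  [0.02,0.03,0,0,0],
  [0.02,0.03,0,0,0],
  [0.02,0.02,0,0,0],
  [0.02,0.01,0,0,0],
  [0.02,0.005,0,0,0],
  [0.02,0.003,0,0,0],
  [0.02,0.0015,0,0,0],
  [0.02,0,0,0,0],
  [0.02,0,0,0,0],
])

```text
clock: 16.8
tool_pos: [0.5102, -0.2181, 0.032]
eef_rot: [0.706, 0.049, -0.705, 0.049]
contact_force: [0.0, -0.2, -1.9]
opening: 0.373
```

```bash
python3 -c "
from h import *
st()
"
```

```text
t 16.8 tcp [ 510.2 -218.1   32. ] x [ 5.e-04 -2.e-04 -1.e+00] yawY -82.11 F [ 0.  -0.2 -1.9] open 32.9 q [ 0.38  0.92 -0.09  1.91  0.24  0.32 -1.34]
```

arm_command([
  [0.02,0.001,0,0,0],
  [0.02,0,0,0,0],
])

```text
clock: 17.05
tool_pos: [0.5103, -0.2181, 0.0312]
eef_rot: [0.706, 0.048, -0.705, 0.049]
contact_force: [-1.8, 0.9, 3.9]
opening: 0.377
```

arm_command([
  [0.02,0.0006,0,0,0],
  [0.02,0,0,0,0],
])

```text
clock: 17.3
tool_pos: [0.5103, -0.2181, 0.0312]
eef_rot: [0.706, 0.048, -0.705, 0.049]
contact_force: [-2.2, 0.4, 8.8]
opening: 0.375
```

Contact. Release, lift, turn back.

arm_command([
  [0.088,0,0,0,0],
  [0.088,0,0,0,0],
  [0.088,0,0,0,0],
  [0.088,0,0,0,0],
  [0.088,0,0,0,0],
  [0.088,0,0,0,0],
  [0.088,-0.02,0,0,0],
  [0.088,-0.04,0,0,0],
  [0.088,-0.04,0,0,0],
  [0.088,-0.015,0,0,0],
  [0.088,0,0,0,0.125],
  [0.088,0,0,0,0.125],
])

```text
clock: 18.8
tool_pos: [0.5096, -0.2179, 0.1446]
eef_rot: [-0.706, 0.041, 0.706, 0.041]
contact_force: [0.3, -0.6, -0.7]
opening: 0.999
```

```bash
python3 -c "
from h import *
im,d=r.snapshot('wrist');cv2.imwrite('pics/w3.png',im[:,:,::-1])
to([(570,157.8,145),(570,157.8,33)],83.6)
"
```

```text
t 18.85 tcp [ 509.6 -217.7  144.5] x [-1.2e-03  3.0e-04 -1.0e+00] yawY -96.86 F [-0.  -0.5  0.2] open 88.3 q [ 0.37  0.73 -0.09  1.87  0.11  0.55 -1.48]
roll -0.008
[570.  157.8 145. ] shift mm [  -0.5 -379.9  -18.2]
[570.  157.8  33. ] shift mm [ 1.12e+02  0.00e+00 -1.00e-01]
```

View pics/w3.png

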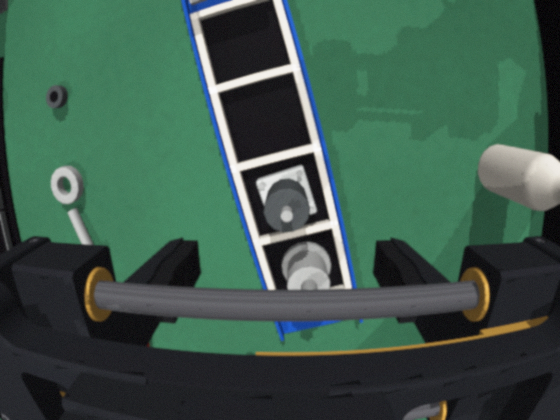

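arm_command([
  [0.088,0,-0.038,-0.0018,-0.008],
  [0.088,0,-0.038,-0.0018,0],
  [0.088,0,-0.038,-0.0018,0],
  [0.088,0,-0.038,-0.0018,0],
  [0.088,0,-0.038,-0.0018,0],
  [0.088,0,-0.038,-0.0018,0],
  [0.088,0,-0.038,-0.0018,0],
  [0.088,0,-0.038,-0.0018,0],
  [0.088,0,-0.038,-0.0018,0],
  [0.088,0,-0.038,-0.0018,0],
  [0.088,0,0,0,0],
  [0.088,0,0,0,0],
])

```text
clock: 20.35
tool_pos: [0.5672, 0.1568, 0.1444]
eef_rot: [-0.706, 0.037, 0.707, 0.036]
contact_force: [-0.3, -0.2, 0.3]
opening: 1.0
```

```bash
python3 -c "
from h import *
to([(570,158,33)],83.6)
"
```

```text
t 20.35 tcp [567.2 156.8 144.4] x [-0.0014 -0.0017 -1.    ] yawY -95.94 F [-0.3 -0.2  0.3] open 88.1 q [-0.35  0.77  0.01  1.77 -0.01  0.61 -2.02]
roll 0.008
[570. 158.  33.] shift mm [111.4  -1.7  -2.8]
```

arm_command([
  [0.088,0.035,-0.0015,-0.0027,0.008],
  [0.088,0.04,0,0,0],
  [0.088,0.024,0,0,0],
  [0.088,0.0124,0,0,0],
  [0.088,0,0,0,0],
  [0.01,0,0,0,0],
  [0.01,0,0,0,0],
  [0.01,0,0,0,0],
  [0.01,0,0,0,0],
  [0.01,0,0,0,0],
  [0.01,0,0,0,0],
  [0.01,0,0,0,0],
])

```text
clock: 21.85
tool_pos: [0.5706, 0.1592, 0.0337]
eef_rot: [-0.706, 0.04, 0.706, 0.04]
contact_force: [0.4, 0.1, 0.5]
opening: 0.286
```

arm_command([
  [0.01,0,0,0,0],
  [0.01,0,0,0,0],
  [0.01,0,0,0,0],
])

```text
clock: 22.22
tool_pos: [0.5706, 0.1592, 0.0337]
eef_rot: [-0.706, 0.04, 0.706, 0.04]
contact_force: [0.1, 0.8, 0.3]
opening: 0.286
```

```bash
python3 -c "
from h import *
st()
"
```

```text
t 22.23 tcp [570.6 159.2  33.7] x [-1.e-04 -1.e-04 -1.e+00] yawY -96.43 F [0.1 0.8 0.3] open 25.2 q [-0.35  0.94  0.    1.8  -0.01  0.4  -2.03]
```

arm_command([
  [0.01,-0.02,0,0,0],
  [0.01,-0.03,0,0,0],
  [0.01,-0.03,0,0,0],
  [0.01,-0.02,0,0,0],
  [0.01,0,0,0,-0.125],
  [0.01,0,0,0,-0.125],
  [0.01,0,0,0,0],
])

```text
clock: 23.1
tool_pos: [0.5706, 0.1591, 0.1347]
eef_rot: [0.706, 0.048, -0.705, 0.048]
contact_force: [-0.0, 1.0, -2.6]
opening: 0.282
```

```bash
python3 -c "
from h import *
to([(578.7,-208.2,134),(578.7,-208.2,34)],97.89)
"
```

```text
t 23.1 tcp [570.6 159.1 134.7] x [ 6.e-04  4.e-04 -1.e+00] yawY -82.19 F [-0.   1.  -2.6] open 24.8 q [-0.31  0.78 -0.06  1.76  0.08  0.6  -1.85]
roll -0.0013
[ 578.7 -208.2  134. ] shift mm [  0.6 365.   42.4]
[ 578.7 -208.2   34. ] shift mm [100.    0.    0.1]
```

arm_command([
  [0.01,0,0.0365,0.0042,0],
  [0.01,0,0.0365,0.0042,0],
  [0.01,0,0.0365,0.0042,0],
  [0.01,0,0.0365,0.0042,0],
  [0.01,0,0.0365,0.0042,0],
  [0.01,0,0.0365,0.0042,0],
  [0.01,0,0.0365,0.0042,0],
  [0.01,0,0.0365,0.0042,0],
  [0.01,0,0.0365,0.0042,0],
  [0.01,0,0.0365,0.0042,0],
  [0.01,0,0,0,0],
  [0.01,0,0,0,0],
])

```text
clock: 24.6
tool_pos: [0.5791, -0.2072, 0.1339]
eef_rot: [0.705, 0.049, -0.705, 0.048]
contact_force: [-0.1, 0.0, -1.0]
opening: 0.28
```

```bash
python3 -c "
from h import *
to([(578.7,-208.2,34)],97.89)
"
```

```text
t 24.6 tcp [ 579.1 -207.2  133.9] x [-0.e+00  8.e-04 -1.e+00] yawY -82.17 F [-0.1  0.  -1. ] open 24.7 q [ 0.35  0.81 -0.15  1.69  0.18  0.66 -1.33]
roll -0.001
[ 578.7 -208.2   34. ] shift mm [99.9  1.1  0.5]
```

arm_command([
  [0.01,0.03,0,0,0],
  [0.01,0.03,0,0,0],
  [0.01,0.02,0,0,0],
  [0.01,0.01,0,0,0],
  [0.01,0.005,0,0,0],
  [0.01,0.003,0,0,0],
  [0.01,0.0012,0,0,0],
  [0.01,0,0,0,0],
  [0.01,0,0,0,0],
])

```text
clock: 25.72
tool_pos: [0.5794, -0.2082, 0.0349]
eef_rot: [0.706, 0.049, -0.705, 0.049]
contact_force: [0.7, -0.1, -2.8]
opening: 0.285
```

arm_command([
  [0.01,0.001,0,0,0],
  [0.01,0,0,0,0],
])

```text
clock: 25.98
tool_pos: [0.5793, -0.2082, 0.0337]
eef_rot: [0.706, 0.049, -0.705, 0.049]
contact_force: [-0.1, -0.1, -1.1]
opening: 0.287
```

arm_command([
  [0.01,0.0006,0,0,0],
  [0.01,0,0,0,0],
])

```text
clock: 26.22
tool_pos: [0.5794, -0.2082, 0.0337]
eef_rot: [0.706, 0.049, -0.705, 0.049]
contact_force: [-1.8, 1.2, 5.4]
opening: 0.282
```

arm_command([
  [0.088,0,0,0,0],
  [0.088,0,0,0,0],
  [0.088,0,0,0,0],
  [0.088,0,0,0,0],
  [0.088,0,0,0,0],
  [0.088,0,0,0,0],
  [0.088,-0.02,0,0,0],
  [0.088,-0.04,0,0,0],
  [0.088,-0.04,0,0,0],
  [0.088,-0.012,0,0,0],
  [0.088,0,0,0,0.125],
  [0.088,0,0,0,0.125],
])

```text
clock: 27.72
tool_pos: [0.5788, -0.208, 0.1451]
eef_rot: [-0.706, 0.041, 0.706, 0.041]
contact_force: [-0.5, 0.2, -0.5]
opening: 0.995
```

```bash
python3 -c "
from h import *
im,d=r.snapshot('wrist');cv2.imwrite('pics/w4.png',im[:,:,::-1])
to([(642.8,147,145),(642.8,147,25)],83.6)
"
```

```text
t 27.77 tcp [ 578.7 -207.9  144.9] x [-6.e-04  1.e-04 -1.e+00] yawY -96.86 F [ 0.   0.1 -0.3] open 87.8 q [ 0.32  0.79 -0.08  1.68  0.1   0.67 -1.51]
roll -0.0081
[642.8 147.  145. ] shift mm [-1.000e-01 -3.598e+02 -2.410e+01]
[642.8 147.   25. ] shift mm [ 1.2e+02  0.0e+00 -1.0e-01]
```

View pics/w4.png

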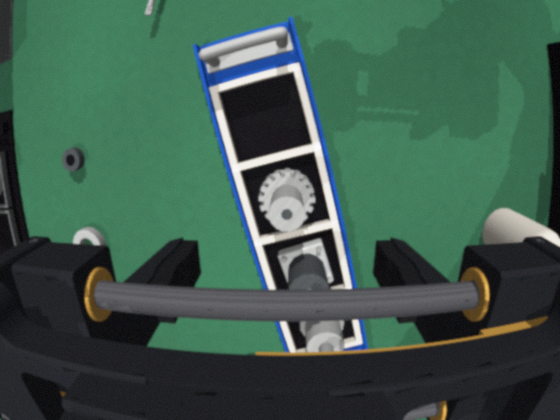

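Pinion stands centred in seat 3 (287,195); seat 4 (265,115) by the handle is empty. Now the sleeve.

arm_command([
  [0.088,0,-0.036,-0.0024,-0.008],
  [0.088,0,-0.036,-0.0024,0],
  [0.088,0,-0.036,-0.0024,0],
  [0.088,0,-0.036,-0.0024,0],
  [0.088,0,-0.036,-0.0024,0],
  [0.088,0,-0.036,-0.0024,0],
  [0.088,0,-0.036,-0.0024,0],
  [0.088,0,-0.036,-0.0024,0],
  [0.088,0,-0.036,-0.0024,0],
  [0.088,0,-0.036,-0.0024,0],
  [0.088,0,0,0,0],
  [0.088,0,0,0,0],
])

```text
clock: 29.28
tool_pos: [0.6403, 0.146, 0.1446]
eef_rot: [-0.706, 0.037, 0.706, 0.036]
contact_force: [-0.4, 0.3, 0.1]
opening: 0.999
```

```bash
python3 -c "
from h import *
to([(642.8,147,25)],83.6)
"
```

```text
t 29.27 tcp [640.3 146.  144.6] x [-0.001  -0.0017 -1.    ] yawY -95.96 F [-0.4  0.3  0.1] open 88.0 q [-0.29  0.84 -0.01  1.55  0.01  0.75 -1.98]
roll 0.0077
[642.8 147.   25. ] shift mm [119.5  -1.5  -2.5]
```

arm_command([
  [0.088,0.035,-0.0014,-0.0025,0.008],
  [0.088,0.04,0,0,0],
  [0.088,0.03,0,0,0],
  [0.088,0.0145,0,0,0],
  [0.088,0,0,0,0],
  [0.03,0,0,0,0],
  [0.03,0,0,0,0],
  [0.03,0,0,0,0],
  [0.03,0,0,0,0],
  [0.03,0,0,0,0],
  [0.03,0,0,0,0],
  [0.03,0,0,0,0],
])

```text
clock: 30.78
tool_pos: [0.6434, 0.1481, 0.0257]
eef_rot: [0.706, -0.04, -0.706, -0.039]
contact_force: [-1.6, -1.8, 5.1]
opening: 0.511
```

arm_command([
  [0.03,0,0,0,0],
  [0.03,-0.02,0,0,0],
  [0.03,-0.03,0,0,0],
  [0.03,-0.03,0,0,0],
  [0.03,-0.02,0,0,0],
  [0.03,0,0,0,-0.125],
  [0.03,0,0,0,-0.125],
  [0.03,0,0,0,0],
])

```text
clock: 31.78
tool_pos: [0.643, 0.1487, 0.1254]
eef_rot: [-0.705, -0.048, 0.706, -0.048]
contact_force: [0.9, -0.3, -3.3]
opening: 0.512
```

```bash
python3 -c "
from h import *
to([(648,-198.6,125),(648,-198.6,25.5)],97.89)
"
```

```text
t 31.77 tcp [643.  148.7 125.4] x [-8.e-04  5.e-04 -1.e+00] yawY -82.17 F [ 0.9 -0.3 -3.3] open 45.1 q [-0.25  0.87 -0.08  1.55  0.09  0.73 -1.81]
roll -0.0011
[ 648.  -198.6  125. ] shift mm [2.000e-01 3.447e+02 4.270e+01]
[ 648.  -198.6   25.5] shift mm [99.5  0.1 -0.1]
```

arm_command([
  [0.03,0,0.0345,0.0043,0],
  [0.03,0,0.0345,0.0043,0],
  [0.03,0,0.0345,0.0043,0],
  [0.03,0,0.0345,0.0043,0],
  [0.03,0,0.0345,0.0043,0],
  [0.03,0,0.0345,0.0043,0],
  [0.03,0,0.0345,0.0043,0],
  [0.03,0,0.0345,0.0043,0],
  [0.03,0,0.0345,0.0043,0],
  [0.03,0,0.0345,0.0043,0],
  [0.03,0,0,0,0],
  [0.03,0,0,0,0],
])

```text
clock: 33.28
tool_pos: [0.6481, -0.1979, 0.1252]
eef_rot: [-0.705, -0.049, 0.706, -0.048]
contact_force: [-0.4, 1.2, -3.9]
opening: 0.515
```

```bash
python3 -c "
from h import *
to([(648,-198.6,25.5)],97.89)
"
```

```text
t 33.27 tcp [ 648.1 -197.9  125.2] x [-5.0e-04  1.4e-03 -1.0e+00] yawY -82.16 F [-0.4  1.2 -3.9] open 45.4 q [ 0.3   0.89 -0.15  1.48  0.16  0.78 -1.34]
roll -0.0009
[ 648.  -198.6   25.5] shift mm [99.7  0.8  0.1]
```

arm_command([
  [0.03,0.03,0,0,0],
  [0.03,0.03,0,0,0],
  [0.03,0.02,0,0,0],
  [0.03,0.01,0,0,0],
  [0.03,0.005,0,0,0],
  [0.03,0.003,0,0,0],
  [0.03,0.001,0,0,0],
  [0.03,0,0,0,0],
  [0.03,0,0,0,0],
])

```text
clock: 34.4
tool_pos: [0.6484, -0.1992, 0.0268]
eef_rot: [0.706, 0.049, -0.705, 0.049]
contact_force: [-0.5, -0.9, -3.1]
opening: 0.514
```

arm_command([
  [0.03,0.001,0,0,0],
  [0.03,0,0,0,0],
])

```text
clock: 34.65
tool_pos: [0.6484, -0.1991, 0.0258]
eef_rot: [0.706, 0.049, -0.705, 0.049]
contact_force: [-0.1, 0.2, -1.6]
opening: 0.512
```

arm_command([
  [0.03,0.0006,0,0,0],
  [0.03,0,0,0,0],
])

```text
clock: 34.9
tool_pos: [0.6484, -0.1992, 0.0257]
eef_rot: [0.706, 0.049, -0.705, 0.049]
contact_force: [-2.8, 1.0, 6.0]
opening: 0.509
```

arm_command([
  [0.088,0,0,0,0],
  [0.088,0,0,0,0],
  [0.088,0,0,0,0],
  [0.088,0,0,0,0],
  [0.088,0,0,0,0],
  [0.088,-0.02,0,0,0],
  [0.088,-0.04,0,0,0],
  [0.088,-0.05,0,0,0],
  [0.088,-0.04,0,0,0],
  [0.088,0,-0.05,0,0],
  [0.088,0,-0.05,0,0],
  [0.088,0,-0.05,0,0],
])

```text
clock: 36.4
tool_pos: [0.6277, -0.049, 0.1767]
eef_rot: [0.706, 0.049, -0.705, 0.049]
contact_force: [0.8, -0.1, -0.0]
opening: 0.997
```

arm_command([
  [0.088,0,-0.05,0,0],
  [0.088,0,-0.05,0,0],
  [0.088,0,-0.05,0,0],
  [0.088,0,-0.05,0,0],
  [0.088,0,0,0,0],
  [0.088,0,0,0,0],
])

```text
clock: 37.15
tool_pos: [0.6004, 0.147, 0.1759]
eef_rot: [0.706, 0.048, -0.705, 0.049]
contact_force: [0.1, -0.8, 0.2]
opening: 0.998
```

Run:
```python
from h import *
from scipy.optimize import least_squares
st()
a=np.radians(7.89);c0=np.array([544,-213.]);ex=np.array([np.cos(a),np.sin(a)])
for n in("side","scene"):
    im,d=r.snapshot(n);cv2.imwrite(f'pics/f_{n}.png',im[:,:,::-1]);P=cloud(n,d);X,Y,Z=P[...,0],P[...,1],P[...,2]
    for nm,s,rad,z0,z1 in [("plug",-105,18,.022,.05),("motor",-35,17,.03,.062),("pinion",35,13,.034,.068),("sleeve",105,23,.024,.056)]:
        c=(c0+s*ex)/1000
        m=(d>0)&(np.hypot(X-c[0],Y-c[1])<.032)&(Z>z0)&(Z<z1); q=P[m][:,:2]*1000
        if m.sum()<20: print(nm,"few");continue
        f=least_squares(lambda p:np.hypot(q[:,0]-p[0],q[:,1]-p[1])-rad,c*1000,loss='soft_l1')
        e=f.x-c0; print(n,nm,m.sum(),"carrier x,y",(e@ex).round(1),(e@[-ex[1],ex[0]]).round(1),"res",np.median(abs(f.fun)).round(2))
```

```text
t 37.15 tcp [600.4 147.  175.9] x [ 1.4e-03 -7.0e-04 -1.0e+00] yawY -82.11 F [ 0.1 -0.8  0.2] open 87.9 q [-0.26  0.75 -0.1   1.65  0.1   0.74 -1.84]
side plug 175 carrier x,y -105.0 -1.3 res 0.23
side motor 181 carrier x,y -34.4 -0.7 res 0.28
side pinion 171 carrier x,y 35.0 -0.5 res 0.25
side sleeve 272 carrier x,y 104.9 -1.0 res 0.28
scene plug 134 carrier x,y -105.4 -0.5 res 0.82
scene motor 137 carrier x,y -34.8 0.3 res 0.66
scene pinion 131 carrier x,y 35.1 0.7 res 0.88
scene sleeve 177 carrier x,y 104.6 0.2 res 0.58
```

View pics/f_side.png

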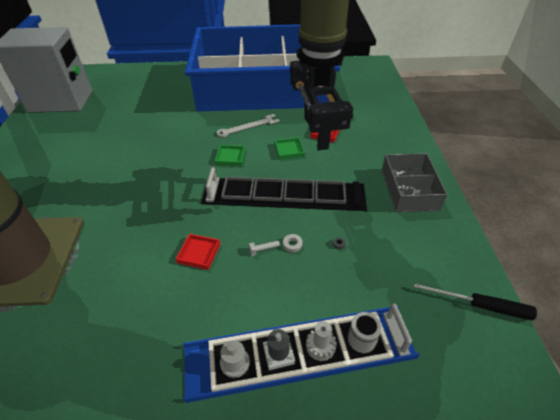

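The rack is empty. Plug (235,358), motor (279,348), pinion (321,341) and sleeve (365,331) stand upright in seats 1–4, all centred, and the gripper is clear in the air.

```bash
python3 -c "
from plant import r
print(r.finish_job())"
```

```text
the job is handed in; nothing more can be done
None
```

All four parts are in the carrier in reverse order, and the job is handed in; the interface gives no verdict. The order from the supply handle was plug, motor, pinion, sleeve. They went into the seats at -105, -35, 35 and 105 mm respectively.

- **Position:** depth fits from both fixed cameras put every part within about 0.7 mm along the row and 1.3 mm across it, against a limit of 13 mm. These offsets are measured from my own camera estimate of the carrier's pose. The two cameras' estimates of it differed by about 2 mm, and I used a value between them.
- **Standing:** I lowered each part until the tool felt light contact with the seat floor (about 4 to 9 N), then released it. In the last picture all four look upright. I did not measure tilt or motion as numbers.
- **Robot:** the gripper was open and clear of everything at hand-in, about 37 s on the clock. No check failed.

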